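# Find the check weight by heft and put it on the bench scale

## Robot

A 6-joint arm with a two-finger parallel gripper is mounted at the origin on a cart in front of the work surface, level with it; the furniture and walls round the work are solid. World frame = base frame: x ahead of the robot, y to its left, z up, the work surface at z = 0. Lengths are in m, angles in rad, forces in N, time in s.
With the tool pointing down it reaches from about 0.25 to 0.725 m from the base axis. Payload 4 kg.
Tool frame: the origin (TCP) lies at the very end of the fingers, on their centre line; the grasp point (between the pads) lies 19 mm behind it; z points along the fingers, y is the line along which they close (so a half turn about z gives the same grasp; the last joint's range is limited). The gripper opens to 85 mm and grips with 20 to 120 N. Pads are 22 mm wide; open, the fingers measure 114 mm over their backs; the gripper's body (76 mm by 85 mm) begins 54 mm behind the grasp point. The pads swing forward as they close: fully open they stand 13 mm farther back than shut.
Start: joints at [1.227, 0.241, 0.005, 1.335, 0, 1.571], TCP at [0.169, 0.471, 0.231] pointing down, gripper open.
Joint ranges: [-2.72, 2.72], [-1.05, 1.87], [-1.09, 1.28], [-1.99, 2.15], [-1.42, 1.44], [-3.14, 3.14]. Speed limits (rad/s): [2.79, 2.79, 3.14, 3.14, 3.14, 3.14].

## Interface

Orientations are given as a unit quaternion [x, y, z, w].
In Python, from workcell import monitor, viewer, job gives the robot as it stands.
- The arm moves only by the tool arm_command, never from a script. Its argument "increments" is a list of rows, each an object of numbers: "dx", "dy", "dz": the shift along the tool's x, y, z in cm; "wx", "wy", "wz": the turn, a rotation vector about the tool's x, y, z in rad; "grip": the finger opening in cm, from 0 to 8.54. In form: [{"dx": .., "dy": .., "dz": .., "wx": .., "wy": .., "wz": .., "grip": ..}, ...]. A call has 1 to 10 rows; each row is the pose to reach, as a shift and turn from the pose commanded when the call began, along the tool's axes at that moment; what a row does not reach only later rows make up. A row lasts 1/10 s, in which the tool goes at most 50 mm and 8.59 degrees, less where a joint would pass 70% of its speed; a pose out of reach is approached as far as the arm can. A call with a gripper value outside its range is refused whole. The fingers move at their own pace and stop on an object; the grip force is fixed at half the most. Time passes only in rows, so rows that repeat a pose let the fingers close. It gives the time, the measured TCP pose, the force, the opening and the grip force at its end, in the units of the state.
- monitor.get_obs(): the state, without advancing time (a new reading comes with each control period).
- viewer.camera(name): name is "scene" or "top" or "wrist"; returns (picture, depth): 400x640x3 uint8, red, green, blue; 400x640 float32, m along the optical axis (not along the pixel's ray), 0 where there is no reading.
- viewer.get_calibration(name): a dict with "fovy" (degrees; the focal length in pixels is half the picture's height over the tangent of half this angle, whatever the lens; pixels are square), "cx", "cy" (the principal point, pixels), "view" (4x4, takes a point from world to camera coordinates). Camera axes: x right, y up, looking along -z (the intrinsics and any distortion apply to the point x, -y, -z); pixel columns grow to the right and rows downward; lengths in m; the calibration is good to about 2 mm. A picture is of the moment at which its call begins: read the wrist's pose just before it. get_calibration takes no time and is no camera call; for the wrist camera it gives the pose at the moment of the call.
- job.job_done(): hands the job in; it is judged then, once.
The state is a dict: "clock": time; "joint_pos": joint angles; "joint_vel": joint speeds; "tau": joint torques, N m; "eef_pos": TCP position; "tool_rot": TCP orientation; "ft_force": force on the tool from outside, world axes, zero at the start; "ft_torque": the same for the moment, N m; "grip_width": finger opening in m; "grasp_force": force on a finger pad.
Only numpy, scipy, OpenCV 4.12 (cv2) and the standard library are available. Lean on these libraries where they do the work, as an engineer would, in place of code of your own. Each camera call takes 0.05 s, during which the arm holds its last target. There are 200 camera calls.

## Task

Clear the small dropper bottle off the pan of the bench scale and stand it upright on the worktop. Then find by lifting which of the three look-alike canisters holds the heavy check weight, and set only that one gently down on the pan, its whole base on it; never leave a light canister standing on the pan. The other two canisters must end standing on the worktop, nothing may be tipped over, and the reagent bottle, media bottle and beaker must stay where they are.

Things in the scene. Friction and masses are not known exactly. Their poses are not given: they have to be found in the camera images.
- canister_1: Aluminium canister, 64 mm diameter, 114 mm tall: cylinder to z = 78, short shoulder, fixed black screw cap 46 mm in diameter from z = 86 to 114 (grip it to carry). Origin: centre of the underside, z up. All three look alike; one (any, drawn anew each time, whatever its number) holds the steel check weight and weighs 0.50 to 0.66 kg, the other two 0.14 to 0.18 kg.
- canister_2: Aluminium canister, 64 mm diameter, 114 mm tall: cylinder to z = 78, short shoulder, fixed black screw cap 46 mm in diameter from z = 86 to 114 (grip it to carry). Origin: centre of the underside, z up. All three look alike; one (any, drawn anew each time, whatever its number) holds the steel check weight and weighs 0.50 to 0.66 kg, the other two 0.14 to 0.18 kg.
- canister_3: Aluminium canister, 64 mm diameter, 114 mm tall: cylinder to z = 78, short shoulder, fixed black screw cap 46 mm in diameter from z = 86 to 114 (grip it to carry). Origin: centre of the underside, z up. All three look alike; one (any, drawn anew each time, whatever its number) holds the steel check weight and weighs 0.50 to 0.66 kg, the other two 0.14 to 0.18 kg.
- scale: Grey bench scale fixed to the worktop, 190 x 150 x 42 mm (extending from x = -100 to +90 mm); black display strip along its -x edge. Origin at the middle of its underside, z up. The round pan stands over the point x = +20 mm, y = 0 of its frame.
- pan_top (a point): Centre of the upper face of the scale's round steel pan, 120 mm in diameter, 5 mm thick, 66 mm above the worktop when empty. z up.
- pan (a joint): How far the sprung pan has sunk, m: 0 empty, 0.014 at its lower stop; 600 N/m, so a light canister sinks it about 2.5 mm, the one with the weight 8 to 11 mm.
- dropper_bottle: Amber dropper bottle, 102 mm tall, 0.07 kg, standing on the scale's pan at the start: body 32 mm in diameter to z = 70, collar 24 mm to z = 77, rubber teat 13 mm above. Origin at the centre of its underside, z up.
- reagent_bottle: Bystander: white plastic bottle with a red cap, 67 mm diameter, 165 mm tall, origin at the centre of its underside, z up.
- media_bottle: Bystander: clear glass bottle with a blue cap, 70 mm diameter, 183 mm tall, origin at the centre of its underside, z up.
- beaker: Bystander: clear open beaker, 55 mm diameter, 70 mm tall, origin at the centre of its underside, z up.

How it is judged:
On the way:
1. the dropper bottle stands upright on the worktop, off the scale (angle between dropper_bottle's own z axis and vertical below 0.12 rad and height (world z) of dropper_bottle below 0.012 m and linear speed of dropper_bottle below 0.02 m/s), for 0.2 s.
At the end, for the whole second after the job is handed in: The canister with the check weight stands upright on the pan, its axis within 30 mm of the pan's centre, so that the pan has sunk more than 6.5 mm under it alone; the other two canisters and the dropper bottle stand upright (within 7 degrees) on the worktop; all at rest (((horizontal distance between canister_1 and pan_top below 0.03 m and z of canister_1 in the frame of pan_top below 0.006 m and angle between each of canister_1, canister_2, canister_3's own z axis and vertical below 0.12 rad and height (world z) of each of canister_2, canister_3 below 0.012 m) or (horizontal distance between canister_2 and pan_top below 0.03 m and z of canister_2 in the frame of pan_top below 0.006 m and angle between each of canister_2, canister_1, canister_3's own z axis and vertical below 0.12 rad and height (world z) of each of canister_1, canister_3 below 0.012 m) or (horizontal distance between canister_3 and pan_top below 0.03 m and z of canister_3 in the frame of pan_top below 0.006 m and angle between each of canister_3, canister_1, canister_2's own z axis and vertical below 0.12 rad and height (world z) of each of canister_1, canister_2 below 0.012 m)) and value of joint pan above 0.0065 m and angle between dropper_bottle's own z axis and vertical below 0.12 rad and height (world z) of dropper_bottle below 0.012 m and linear speed of each of canister_1, canister_2, canister_3 below 0.01 m/s); the robot touches nothing.
It fails at once if a canister is left standing on the pan without holding the weight (released, at rest, pan sunk less than 5 mm) ((horizontal distance between canister_1 and pan_top below 0.03 m and z of canister_1 in the frame of pan_top below 0.006 m and not (contact force between the fingers and canister_1 above 0.05 N) and linear speed of canister_1 below 0.003 m/s and value of joint pan below 0.005 m and contact force between canister_1 and pan above 0.7 N) or (horizontal distance between canister_2 and pan_top below 0.03 m and z of canister_2 in the frame of pan_top below 0.006 m and not (contact force between the fingers and canister_2 above 0.05 N) and linear speed of canister_2 below 0.003 m/s and value of joint pan below 0.005 m and contact force between canister_2 and pan above 0.7 N) or (horizontal distance between canister_3 and pan_top below 0.03 m and z of canister_3 in the frame of pan_top below 0.006 m and not (contact force between the fingers and canister_3 above 0.05 N) and linear speed of canister_3 below 0.003 m/s and value of joint pan below 0.005 m and contact force between canister_3 and pan above 0.7 N)).
It fails at once if a canister or the dropper bottle is tipped over (more than 35 degrees) (angle between any of canister_1, canister_2, canister_3, dropper_bottle's own z axis and vertical above 0.6 rad).
It fails at once if something is dropped on the pan (pan sinking faster than 0.5 m/s) (velocity of joint pan above 0.5 m/s).
It fails at once if the reagent bottle, media bottle or beaker is moved more than 30 mm or tilted more than 20 degrees (distance of any of reagent_bottle, media_bottle, beaker from where it was at the start of the episode above 0.03 m or angle between any of reagent_bottle, media_bottle, beaker's own z axis and vertical above 0.35 rad).
It also fails if it takes over 72 s, if anything falls off the work surface, if the arm or the gripper's body presses on something with over 40 N, if the wrist force passes 120 N, or if a joint passes its speed limit or range.

## Working session

There is one attempt and no reset: what is moved stays moved. The work goes in short steps, Python scripts to look and compute and a tool call to move; the robot and the scene stay as the last step left them, time stands still between calls to the robot, and variables do not carry over. Pictures are saved under pics/ and viewed, at most 10 in all, crops included, and the job is handed in when it is done.

Besides the shell and the picture viewer there is one more tool, called after ">>>" as name(argument=value, ...), one argument or row to a line, values as JSON. arm_command: Moves the arm, as the interface text tells. Its arguments: {"type":"object","properties":{"increments":{"type":"array","items":{"type":"object","properties":{"dx":{"type":"number"},"dy":{"type":"number"},"dz":{"type":"number"},"wx":{"type":"number"},"wy":{"type":"number"},"wz":{"type":"number"},"grip":{"type":"number"}}}}},"required":["increments"]}

```bash
mkdir -p pics; ls
python3 - <<'E'
from workcell import monitor, viewer
import cv2,numpy as np
o=monitor.get_obs();print(o)
for n in("scene","top"):
    p,d=viewer.camera(n);c=viewer.get_calibration(n);print(n,c)
    cv2.imwrite(f"pics/{n}0.png",p[:,:,::-1]);np.savez(f"pics/{n}0.npz",p=p,d=d,**c)
E
```

```text
pics
{'clock': 0.0, 'joint_pos': array([1.22701614e+00, 2.41435297e-01, 3.69597326e-03, 1.33521609e+00,
       2.74168288e-06, 1.57078686e+00]), 'joint_vel': array([-8.04821575e-04,  1.21861866e-03,  6.99508219e-04, -9.49144943e-05,
       -1.24246701e-03, -1.34147794e-03]), 'tau': array([ 9.60558136e-04, -3.72315681e+01,  2.52409065e+01,  1.69762142e-02,
        1.05707450e-04,  3.53322726e-06]), 'eef_pos': array([0.16830336, 0.47012912, 0.23039105]), 'tool_rot': array([ 1.71040132e-01,  9.85263471e-01, -1.06339720e-03, -1.86005730e-04]), 'ft_force': array([0.21146395, 0.28087351, 0.01566017]), 'ft_torque': array([-0.00513434, -0.05216662,  0.00214712]), 'grasp_force': 0.0, 'grip_width': 0.08524733814047511}
scene {'fovy': 47.69106384486247, 'cx': 316.50108668564815, 'cy': 205.5365446593916, 'view': array([[ 0.59431661, -0.80399241, -0.01959504, -0.32235457],
       [ 0.62491098,  0.44632731,  0.64052963, -0.40491334],
       [-0.50623516, -0.39292255,  0.76768342, -0.92720983],
       [ 0.        ,  0.        ,  0.        ,  1.        ]])}
top {'fovy': 56.876818115376366, 'cx': 320.512638297439, 'cy': 198.83241197606793, 'view': array([[ 0.00337524, -0.99998574,  0.0041388 ,  0.00917557],
       [ 0.97855546,  0.00415527,  0.20594158, -0.56047742],
       [-0.20595584,  0.00335494,  0.97855553, -0.92232231],
       [ 0.        ,  0.        ,  0.        ,  1.        ]])}
```

View pics/top0.png

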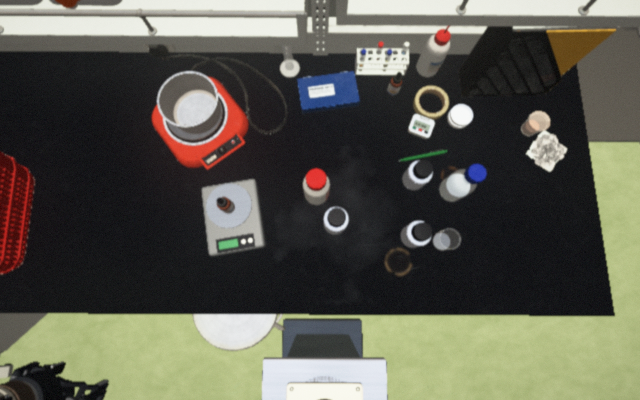

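View pics/scene0.png

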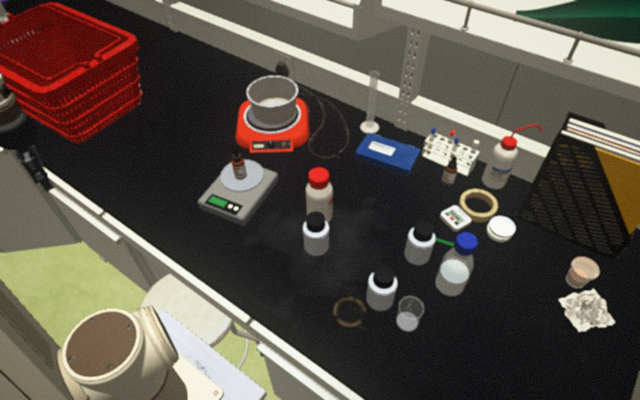

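The top view shows canister caps near (338,215), (423,168) and (421,230), the scale pan at (230,206) with the dropper at (226,206), the reagent bottle at (316,185), the media bottle at (465,182) and the beaker at (447,240). The scene view agrees.

```bash
cat > h.py <<'E'
import numpy as np,cv2
def cloud(c,d):
    f=200/np.tan(np.radians(float(c["fovy"]))/2); h,w=d.shape
    v,u=np.mgrid[:h,:w].astype(float)
    P=np.stack([(u-c["cx"])/f*d,-(v-c["cy"])/f*d,-d],-1)
    V=np.asarray(c["view"]); return (P-V[:3,3])@V[:3,:3]
def ray(c,u,v,z):
    f=200/np.tan(np.radians(float(c["fovy"]))/2);V=np.asarray(c["view"])
    r=np.array([(u-c["cx"])/f,-(v-c["cy"])/f,-1])@V[:3,:3];o=-V[:3,3]@V[:3,:3]
    return o+r*(z-o[2])/r[2]
def proj(c,p):
    f=200/np.tan(np.radians(float(c["fovy"]))/2);V=np.asarray(c["view"])
    q=V[:3,:3]@p+V[:3,3]; return f*q[0]/-q[2]+c["cx"], -f*q[1]/-q[2]+c["cy"]
E
python3 - <<'E'
from h import *
for n in("top","scene"):
    c=np.load(f"pics/{n}0.npz");W=cloud(c,c["d"]);ok=c["d"]>0
    pans=W[ok&(abs(W[...,0]-.4)<.5)&(abs(W[...,1])<.4)]
    print(n,"table z",np.median(pans[abs(pans[:,2])<.03,2]))
    for nm,(z0,z1) in dict(cap=(.106,.122),pan=(.058,.074),scale=(.035,.05),tall=(.155,.2),dropper=(.09,.11)).items():
        m=(ok&(W[...,2]>z0)&(W[...,2]<z1)&(W[...,0]>.2)&(W[...,0]<.75)&(abs(W[...,1])<.5)).astype(np.uint8)
        k,l,s,ce=cv2.connectedComponentsWithStats(m)
        for i in range(1,k):
            if s[i,4]>25:
                q=W[l==i];(a,b),r=cv2.minEnclosingCircle(q[:,:2].astype(np.float32))
                print(nm,s[i,4],ce[i].round(0),"med",np.median(q,0).round(4),"circ",round(a,4),round(b,4),round(r,4), "rayc",ray(c,*ce[i],np.median(q[:,2]))[:2].round(4))
E
```

```text
top table z 0.0012568331279653204
cap 62 [196. 127.] med [0.7369 0.3326 0.1147] circ 0.7444 0.3446 0.0375 rayc [0.7381 0.336 ]
cap 256 [423. 168.] med [ 0.6301 -0.2502  0.1151] circ 0.6315 -0.2514 0.0236 rayc [ 0.6306 -0.2501]
cap 162 [460. 183.] med [ 0.5844 -0.3363  0.1158] circ 0.5994 -0.3538 0.032 rayc [ 0.5898 -0.3414]
cap 143 [316. 189.] med [0.5696 0.0228 0.116 ] circ 0.589 0.0236 0.0341 rayc [0.5735 0.0228]
cap 30 [228. 206.] med [0.5258 0.2404 0.1148] circ 0.5343 0.2492 0.0163 rayc [0.5288 0.2426]
cap 267 [336. 216.] med [ 0.5052 -0.0271  0.1146] circ 0.5057 -0.0281 0.023 rayc [ 0.5047 -0.0279]
cap 277 [422. 231.] med [ 0.4689 -0.2385  0.1151] circ 0.4701 -0.2396 0.023 rayc [ 0.4693 -0.2387]
pan 235 [192. 135.] med [0.7377 0.3656 0.0639] circ 0.7484 0.3634 0.0557 rayc [0.7372 0.3635]
pan 48 [413. 180.] med [ 0.6082 -0.231   0.0666] circ 0.623 -0.2427 0.0293 rayc [ 0.6121 -0.2345]
pan 67 [450. 190.] med [ 0.581  -0.3285  0.0656] circ 0.5959 -0.3472 0.0332 rayc [ 0.5852 -0.3334]
pan 1383 [229. 205.] med [0.5388 0.2484 0.0659] circ 0.5418 0.2532 0.0602 rayc [0.5407 0.2512]
pan 
[... 4452 characters left out ...]
er 101 [264. 115.] med [0.7358 0.3314 0.1006] circ 0.7453 0.3461 0.043 rayc [0.7374 0.336 ]
dropper 68 [239. 170.] med [0.5227 0.2417 0.0994] circ 0.5314 0.2494 0.0169 rayc [0.5257 0.2439]
dropper 155 [319. 199.] med [0.5615 0.0036 0.1007] circ 0.5835 0.0197 0.0341 rayc [0.5673 0.0078]
dropper 99 [315. 227.] med [ 0.4854 -0.0406  0.1005] circ 0.4989 -0.0299 0.0223 rayc [ 0.4883 -0.0376]
dropper 98 [421. 236.] med [ 0.6111 -0.2568  0.1001] circ 0.6263 -0.2517 0.0227 rayc [ 0.6131 -0.256 ]
dropper 245 [455. 269.] med [ 0.5727 -0.3603  0.1008] circ 0.5974 -0.3552 0.0348 rayc [ 0.5764 -0.3592]
dropper 104 [382. 283.] med [ 0.4495 -0.2481  0.0993] circ 0.4645 -0.2412 0.0225 rayc [ 0.4518 -0.2463]
```

```bash
cat > go.py <<'E'
# usage: go.py x y z yaw_of_closing_axis_deg -> increments in tool axes (cm, rad)
import sys,numpy as np
from scipy.spatial.transform import Rotation as R
from workcell import monitor
o=monitor.get_obs();r=R.from_quat(o["tool_rot"]);p=o["eef_pos"]
y0=r.as_matrix()[:,1];print("t",round(o["clock"],2),"p",p.round(4),"yaw",np.degrees(np.arctan2(y0[1],y0[0])).round(1),"F",o["ft_force"].round(2),"w",round(o["grip_width"],4),"gf",round(o["grasp_force"],1),"j",o["joint_pos"].round(2))
a=[float(v) for v in sys.argv[1:]]
for i in range(0,len(a),4):
    c=np.radians(a[i+3]);Y=np.array([np.cos(c),np.sin(c),0]);Z=np.array([0,0,-1.]);
    T=R.from_matrix(np.c_[np.cross(Y,Z),Y,Z])
    print(a[i:i+4],"d cm",(100*r.inv().apply(np.array(a[i:i+3])-p)).round(2),"w",(r.inv()*T).as_rotvec().round(3))
E
python3 go.py .537 .253 .21 25
```

```text
t 0.1 p [0.1683 0.4702 0.2305] yaw 70.3 F [ 0.12 -0.03  0.19] w 0.0856 gf 0.0 j [ 1.23  0.24  0.    1.34 -0.    1.57]
[0.537, 0.253, 0.21, 25.0] d cm [-42.03  -8.02   2.06] w [-0.002  0.001  0.791]
```

>>> arm_command(
  increments=[
    {"dx": -42.03, "dy": -8.02, "dz": 2.06, "wz": 0.79},
    {"dx": -42.03, "dy": -8.02, "dz": 2.06, "wz": 0.79},
    {"dx": -42.03, "dy": -8.02, "dz": 2.06, "wz": 0.79},
    {"dx": -42.03, "dy": -8.02, "dz": 2.06, "wz": 0.79},
    {"dx": -42.03, "dy": -8.02, "dz": 2.06, "wz": 0.79},
    {"dx": -42.03, "dy": -8.02, "dz": 2.06, "wz": 0.79},
    {"dx": -42.03, "dy": -8.02, "dz": 2.06, "wz": 0.79},
    {"dx": -42.03, "dy": -8.02, "dz": 2.06, "wz": 0.79},
    {"dx": -42.03, "dy": -8.02, "dz": 2.06, "wz": 0.79},
    {"dx": -42.03, "dy": -8.02, "dz": 2.06, "wz": 0.79},
  ],
)

```text
validation failed for argument at $.in...
```

```bash
python3 - <<'E'
from workcell import viewer,monitor
from h import *
o=monitor.get_obs();c=viewer.get_calibration("wrist");p,d=viewer.camera("wrist")
print(o["clock"],o["eef_pos"])
W=cloud(c,d)
for z0,z1 in((.155,.175),(.125,.14),(.08,.125),(.06,.07)):
    m=(d>0)&(W[...,2]>z0)&(W[...,2]<z1)&(np.hypot(W[...,0]-.537,W[...,1]-.253)<.08)
    q=W[m]
    if len(q)>5: print(z0,len(q),np.median(q,0).round(4),cv2.minEnclosingCircle(q[:,:2].astype(np.float32)))
cv2.imwrite("pics/w1.png",p[:,:,::-1])
E
python3 go.py .537 .253 .1 25
```

```text
0.1 [0.16834143 0.47020139 0.23048445]
t 0.15 p [0.1684 0.4703 0.2306] yaw 70.3 F [ 0.62 -0.34 -0.5 ] w 0.0855 gf 0.0 j [1.23 0.24 0.   1.34 0.   1.57]
[0.537, 0.253, 0.1, 25.0] d cm [-42.03  -8.02  13.08] w [-0.001  0.001  0.791]
```

View pics/w1.png

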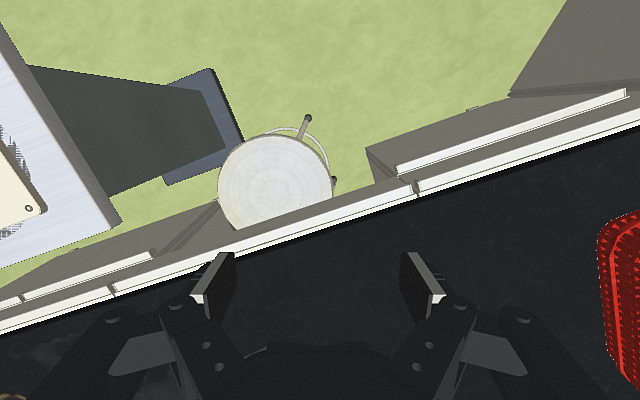

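The arm did not move: the call was refused, and the wrist picture shows only the bench edge with the open fingers at (215,280) and (425,280). I'll resend with every field filled in.

>>> arm_command(
  increments=[
    {"dx": -42.0, "dy": -8.0, "dz": 2.0, "wx": 0, "wy": 0, "wz": 0.79, "grip": 8.5},
    {"dx": -42.0, "dy": -8.0, "dz": 2.0, "wx": 0, "wy": 0, "wz": 0.79, "grip": 8.5},
    {"dx": -42.0, "dy": -8.0, "dz": 2.0, "wx": 0, "wy": 0, "wz": 0.79, "grip": 8.5},
    {"dx": -42.0, "dy": -8.0, "dz": 2.0, "wx": 0, "wy": 0, "wz": 0.79, "grip": 8.5},
    {"dx": -42.0, "dy": -8.0, "dz": 2.0, "wx": 0, "wy": 0, "wz": 0.79, "grip": 8.5},
    {"dx": -42.0, "dy": -8.0, "dz": 2.0, "wx": 0, "wy": 0, "wz": 0.79, "grip": 8.5},
    {"dx": -42.0, "dy": -8.0, "dz": 2.0, "wx": 0, "wy": 0, "wz": 0.79, "grip": 8.5},
    {"dx": -42.0, "dy": -8.0, "dz": 2.0, "wx": 0, "wy": 0, "wz": 0.79, "grip": 8.5},
    {"dx": -42.0, "dy": -8.0, "dz": 2.0, "wx": 0, "wy": 0, "wz": 0.79, "grip": 8.5},
    {"dx": -42.0, "dy": -8.0, "dz": 2.0, "wx": 0, "wy": 0, "wz": 0.79, "grip": 8.5},
  ],
)

```text
clock: 1.15
eef_pos: [0.5398, 0.251, 0.2098]
tool_rot: [0.539, 0.842, -0.001, 0.0]
ft_force: [0.1, -0.3, 0.2]
grip_width: 0.085
grasp_force: 0.0
```

```bash
python3 - <<'E'
from workcell import viewer,monitor
from h import *
c=viewer.get_calibration("wrist");p,d=viewer.camera("wrist")
W=cloud(c,d)
for z0,z1 in((.155,.175),(.125,.14),(.08,.125),(.06,.07)):
    m=(d>0)&(W[...,2]>z0)&(W[...,2]<z1)&(np.hypot(W[...,0]-.537,W[...,1]-.253)<.08)
    q=W[m]
    if len(q)>5: print(z0,len(q),np.median(q,0).round(4),cv2.minEnclosingCircle(q[:,:2].astype(np.float32)))
cv2.imwrite("pics/w2.png",p[:,:,::-1])
E
python3 go.py .537 .253 .1 25
```

```text
0.155 269 [0.5339 0.2541 0.1626] ((0.5348708629608154, 0.2519175410270691), 0.006740445736795664)
0.125 352 [0.5305 0.2608 0.1266] ((0.5347587466239929, 0.25240588188171387), 0.015317154116928577)
0.08 552 [0.5288 0.2652 0.115 ] ((0.5344105958938599, 0.2530737817287445), 0.016669930890202522)
0.06 8130 [0.5376 0.2631 0.0651] ((0.5404081344604492, 0.2523350119590759), 0.06008283421397209)
t 1.2 p [0.5379 0.2523 0.2101] yaw 24.8 F [-0.18  0.07 -0.25] w 0.0849 gf 0.0 j [0.44 0.44 0.23 1.37 0.   1.58]
[0.537, 0.253, 0.1, 25.0] d cm [ 0.1  -0.03 11.01] w [-0.002 -0.    -0.003]
```

View pics/w2.png

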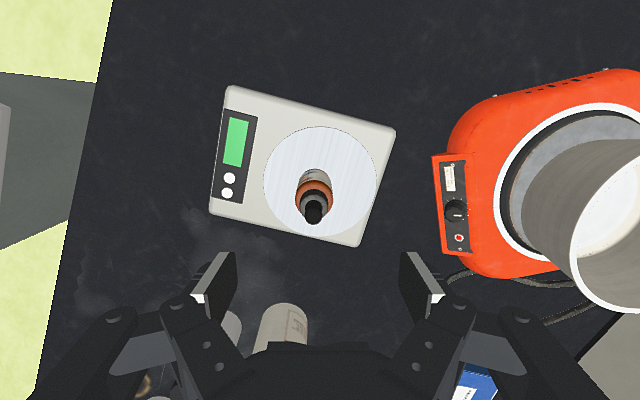

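The wrist view shows the dropper at (315,203), standing on the pan disc centred at (320,181) between the open fingers. Measured from this view, the dropper is at (0.535, 0.2525) and the pan centre at (0.540, 0.252).

```bash
python3 go.py .535 .2525 .1 25
```

```text
t 1.2 p [0.5379 0.2523 0.2101] yaw 24.8 F [-0.18  0.07 -0.25] w 0.0849 gf 0.0 j [0.44 0.44 0.23 1.37 0.   1.58]
[0.535, 0.2525, 0.1, 25.0] d cm [ 0.14 -0.24 11.01] w [-0.002 -0.    -0.003]
```

>>> arm_command(
  increments=[
    {"dx": 0.1, "dy": -0.2, "dz": 3, "wx": 0, "wy": 0, "wz": 0, "grip": 8.5},
    {"dx": 0.1, "dy": -0.2, "dz": 6, "wx": 0, "wy": 0, "wz": 0, "grip": 8.5},
    {"dx": 0.1, "dy": -0.2, "dz": 9, "wx": 0, "wy": 0, "wz": 0, "grip": 8.5},
    {"dx": 0.1, "dy": -0.2, "dz": 11, "wx": 0, "wy": 0, "wz": 0, "grip": 7},
    {"dx": 0.1, "dy": -0.2, "dz": 11, "wx": 0, "wy": 0, "wz": 0, "grip": 5},
    {"dx": 0.1, "dy": -0.2, "dz": 11, "wx": 0, "wy": 0, "wz": 0, "grip": 3.5},
    {"dx": 0.1, "dy": -0.2, "dz": 11, "wx": 0, "wy": 0, "wz": 0, "grip": 2},
    {"dx": 0.1, "dy": -0.2, "dz": 11, "wx": 0, "wy": 0, "wz": 0, "grip": 2},
    {"dx": 0.1, "dy": -0.2, "dz": 11, "wx": 0, "wy": 0, "wz": 0, "grip": 2},
    {"dx": 0.1, "dy": -0.2, "dz": 11, "wx": 0, "wy": 0, "wz": 0, "grip": 2},
  ],
)

```text
clock: 2.2
eef_pos: [0.5355, 0.2544, 0.1023]
tool_rot: [0.537, 0.844, 0.001, 0.0]
ft_force: [0.9, 0.1, 0.2]
grip_width: 0.0301
grasp_force: 59.3
```

```bash
python3 go.py .535 .2525 .17 25 .40 .08 .17 25
```

```text
t 2.2 p [0.5355 0.2544 0.1023] yaw 25.0 F [0.94 0.1  0.18] w 0.0301 gf 59.3 j [0.44 0.5  0.04 1.11 0.   1.58]
[0.535, 0.2525, 0.17, 25.0] d cm [-0.15 -0.11 -6.77] w [ 0.002 -0.     0.001]
[0.4, 0.08, 0.17, 25.0] d cm [-10.07 -19.64  -6.82] w [ 0.002 -0.     0.001]
```

>>> arm_command(
  increments=[
    {"dx": 0, "dy": 0, "dz": -2, "wx": 0, "wy": 0, "wz": 0, "grip": 2},
    {"dx": 0, "dy": 0, "dz": -5, "wx": 0, "wy": 0, "wz": 0, "grip": 2},
    {"dx": 0, "dy": 0, "dz": -7, "wx": 0, "wy": 0, "wz": 0, "grip": 2},
    {"dx": -2, "dy": -4, "dz": -7, "wx": 0, "wy": 0, "wz": 0, "grip": 2},
    {"dx": -4, "dy": -8, "dz": -7, "wx": 0, "wy": 0, "wz": 0, "grip": 2},
    {"dx": -6, "dy": -12, "dz": -7, "wx": 0, "wy": 0, "wz": 0, "grip": 2},
    {"dx": -8, "dy": -16, "dz": -7, "wx": 0, "wy": 0, "wz": 0, "grip": 2},
    {"dx": -10, "dy": -19.5, "dz": -7, "wx": 0, "wy": 0, "wz": 0, "grip": 2},
    {"dx": -10, "dy": -19.5, "dz": -5, "wx": 0, "wy": 0, "wz": 0, "grip": 2},
    {"dx": -10, "dy": -19.5, "dz": -2, "wx": 0, "wy": 0, "wz": 0, "grip": 2},
  ],
)

```text
clock: 3.2
eef_pos: [0.4018, 0.0799, 0.1229]
tool_rot: [0.538, 0.843, 0.002, 0.002]
ft_force: [-0.0, 1.1, -0.6]
grip_width: 0.0303
grasp_force: 59.7
```

```bash
python3 go.py .40 .08 .037 25
```

```text
t 3.2 p [0.4018 0.0799 0.1229] yaw 24.9 F [-0.04  1.1  -0.62] w 0.0303 gf 59.7 j [ 0.2   0.14 -0.41  1.   -0.    1.33]
[0.4, 0.08, 0.037, 25.0] d cm [ 0.1  -0.21  8.59] w [ 0.006  0.002 -0.002]
```

>>> arm_command(
  increments=[
    {"dx": 0, "dy": 0, "dz": 2, "wx": 0, "wy": 0, "wz": 0, "grip": 2},
    {"dx": 0, "dy": 0, "dz": 4, "wx": 0, "wy": 0, "wz": 0, "grip": 2},
    {"dx": 0, "dy": 0, "dz": 6, "wx": 0, "wy": 0, "wz": 0, "grip": 2},
    {"dx": 0, "dy": 0, "dz": 7, "wx": 0, "wy": 0, "wz": 0, "grip": 2},
    {"dx": 0, "dy": 0, "dz": 7.5, "wx": 0, "wy": 0, "wz": 0, "grip": 2},
    {"dx": 0, "dy": 0, "dz": 7.9, "wx": 0, "wy": 0, "wz": 0, "grip": 2},
    {"dx": 0, "dy": 0, "dz": 8.2, "wx": 0, "wy": 0, "wz": 0, "grip": 2},
    {"dx": 0, "dy": 0, "dz": 8.4, "wx": 0, "wy": 0, "wz": 0, "grip": 2},
    {"dx": 0, "dy": 0, "dz": 8.4, "wx": 0, "wy": 0, "wz": 0, "grip": 2},
    {"dx": 0, "dy": 0, "dz": 8.4, "wx": 0, "wy": 0, "wz": 0, "grip": 2},
  ],
)

```text
clock: 4.2
eef_pos: [0.401, 0.0809, 0.0384]
tool_rot: [0.537, 0.844, 0.001, 0.001]
ft_force: [-2.0, -1.8, 6.0]
grip_width: 0.03
grasp_force: 60.3
```

>>> arm_command(
  increments=[
    {"dx": 0, "dy": 0, "dz": -0.05, "wx": 0, "wy": 0, "wz": 0, "grip": 3.3},
    {"dx": 0, "dy": 0, "dz": -0.05, "wx": 0, "wy": 0, "wz": 0, "grip": 4},
    {"dx": 0, "dy": 0, "dz": -0.05, "wx": 0, "wy": 0, "wz": 0, "grip": 6},
    {"dx": 0, "dy": 0, "dz": -0.05, "wx": 0, "wy": 0, "wz": 0, "grip": 8.5},
    {"dx": 0, "dy": 0, "dz": -0.05, "wx": 0, "wy": 0, "wz": 0, "grip": 8.5},
    {"dx": 0, "dy": 0, "dz": -0.05, "wx": 0, "wy": 0, "wz": 0, "grip": 8.5},
    {"dx": 0, "dy": 0, "dz": -3, "wx": 0, "wy": 0, "wz": 0, "grip": 8.5},
    {"dx": 0, "dy": 0, "dz": -8, "wx": 0, "wy": 0, "wz": 0, "grip": 8.5},
    {"dx": 0, "dy": 0, "dz": -13, "wx": 0, "wy": 0, "wz": 0, "grip": 8.5},
    {"dx": 0, "dy": 0, "dz": -17, "wx": 0, "wy": 0, "wz": 0, "grip": 8.5},
  ],
)

```text
clock: 5.2
eef_pos: [0.4007, 0.0808, 0.21]
tool_rot: [0.537, 0.844, 0.001, 0.001]
ft_force: [2.0, 0.3, -0.8]
grip_width: 0.0847
grasp_force: 0.0
```

```bash
python3 - <<'E'
from workcell import viewer
from h import *
p,d=viewer.camera("scene");c=viewer.get_calibration("scene");W=cloud(c,d)
for z0,z1,x,y,r in((.085,.105,.4,.08,.05),(.02,.065,.4,.08,.03)):
    q=W[(d>0)&(W[...,2]>z0)&(W[...,2]<z1)&(np.hypot(W[...,0]-x,W[...,1]-y)<r)]
    print(len(q),np.median(q,0).round(4) if len(q) else 0, q[:,2].max() if len(q) else 0)
E
python3 go.py .504 -.0285 .18 -59 .4685 -.240 .18 -27 .63 -.2515 .2 -16
```

```text
34 [0.3979 0.0759 0.0952] 0.10254662093134599
172 [0.3906 0.0679 0.0489] 0.0641088966950936
t 5.25 p [0.4042 0.0816 0.2161] yaw 25.0 F [ 2.7 -0.1  4.3] w 0.0852 gf 0.0 j [ 0.2   0.07 -0.25  1.25  0.    1.33]
[0.504, -0.0285, 0.18, -59.0] d cm [-14.18   4.34   3.7 ] w [ 0.012 -0.007  1.467]
[0.4685, -0.24, 0.18, -27.0] d cm [-31.84  -7.83   3.6 ] w [ 0.013 -0.003  0.908]
[0.63, -0.2515, 0.2, -16.0] d cm [-39.73   6.34   1.8 ] w [ 0.013 -0.002  0.716]
```

>>> arm_command(
  increments=[
    {"dx": -5, "dy": 1.5, "dz": 1, "wx": 0, "wy": 0, "wz": 1.467, "grip": 8.5},
    {"dx": -10, "dy": 3, "dz": 2, "wx": 0, "wy": 0, "wz": 1.467, "grip": 8.5},
    {"dx": -14, "dy": 4.4, "dz": 3, "wx": 0, "wy": 0, "wz": 1.467, "grip": 8.5},
    {"dx": -14, "dy": 4.4, "dz": 3, "wx": 0, "wy": 0, "wz": 1.467, "grip": 8.5},
    {"dx": -14, "dy": 4.4, "dz": 3, "wx": 0, "wy": 0, "wz": 1.467, "grip": 8.5},
    {"dx": -14, "dy": 4.4, "dz": 3, "wx": 0, "wy": 0, "wz": 1.467, "grip": 8.5},
    {"dx": -14, "dy": 4.4, "dz": 3, "wx": 0, "wy": 0, "wz": 1.467, "grip": 8.5},
    {"dx": -14, "dy": 4.4, "dz": 3, "wx": 0, "wy": 0, "wz": 1.467, "grip": 8.5},
    {"dx": -14, "dy": 4.4, "dz": 3, "wx": 0, "wy": 0, "wz": 1.467, "grip": 8.5},
    {"dx": -14, "dy": 4.4, "dz": 3, "wx": 0, "wy": 0, "wz": 1.467, "grip": 8.5},
  ],
)

```text
clock: 6.25
eef_pos: [0.4993, -0.0274, 0.1767]
tool_rot: [0.964, 0.264, -0.0, -0.0]
ft_force: [-0.3, -0.3, -0.2]
grip_width: 0.0852
grasp_force: 0.0
```

```bash
python3 go.py .504 -.0285 .086 -59
```

```text
t 6.25 p [ 0.4993 -0.0274  0.1767] yaw -59.3 F [-0.28 -0.26 -0.24] w 0.0852 gf 0.0 j [-0.05  0.27 -0.1   1.2  -0.    2.55]
[0.504, -0.0285, 0.086, -59.0] d cm [0.36 0.34 9.07] w [-0.     0.001 -0.006]
```

>>> arm_command(
  increments=[
    {"dx": 0.4, "dy": 0.3, "dz": 3, "wx": 0, "wy": 0, "wz": 0, "grip": 8.5},
    {"dx": 0.4, "dy": 0.3, "dz": 6, "wx": 0, "wy": 0, "wz": 0, "grip": 8.5},
    {"dx": 0.4, "dy": 0.3, "dz": 8, "wx": 0, "wy": 0, "wz": 0, "grip": 8.5},
    {"dx": 0.4, "dy": 0.3, "dz": 9, "wx": 0, "wy": 0, "wz": 0, "grip": 8.5},
    {"dx": 0.4, "dy": 0.3, "dz": 9, "wx": 0, "wy": 0, "wz": 0, "grip": 6.5},
    {"dx": 0.4, "dy": 0.3, "dz": 9, "wx": 0, "wy": 0, "wz": 0, "grip": 5},
    {"dx": 0.4, "dy": 0.3, "dz": 9, "wx": 0, "wy": 0, "wz": 0, "grip": 3.5},
    {"dx": 0.4, "dy": 0.3, "dz": 9, "wx": 0, "wy": 0, "wz": 0, "grip": 3.5},
    {"dx": 0.4, "dy": 0.3, "dz": 9, "wx": 0, "wy": 0, "wz": 0, "grip": 3.5},
    {"dx": 0.4, "dy": 0.3, "dz": 9, "wx": 0, "wy": 0, "wz": 0, "grip": 3.5},
  ],
)

```text
clock: 7.25
eef_pos: [0.5055, -0.0278, 0.0889]
tool_rot: [0.964, 0.267, 0.001, 0.0]
ft_force: [-1.3, 1.2, 6.6]
grip_width: 0.0439
grasp_force: 61.8
```

>>> arm_command(
  increments=[
    {"dx": 0, "dy": 0, "dz": -0.5, "wx": 0, "wy": 0, "wz": 0, "grip": 3.5},
    {"dx": 0, "dy": 0, "dz": -1, "wx": 0, "wy": 0, "wz": 0, "grip": 3.5},
    {"dx": 0, "dy": 0, "dz": -1.5, "wx": 0, "wy": 0, "wz": 0, "grip": 3.5},
    {"dx": 0, "dy": 0, "dz": -2, "wx": 0, "wy": 0, "wz": 0, "grip": 3.5},
    {"dx": 0, "dy": 0, "dz": -2, "wx": 0, "wy": 0, "wz": 0, "grip": 3.5},
    {"dx": 0, "dy": 0, "dz": -2, "wx": 0, "wy": 0, "wz": 0, "grip": 3.5},
    {"dx": 0, "dy": 0, "dz": -2, "wx": 0, "wy": 0, "wz": 0, "grip": 3.5},
  ],
)

```text
clock: 7.95
eef_pos: [0.5042, -0.028, 0.107]
tool_rot: [0.964, 0.267, -0.0, -0.0]
ft_force: [-0.3, 0.5, -6.0]
grip_width: 0.0442
grasp_force: 62.1
```

```bash
python3 go.py .504 -.0285 .086 -59
```

```text
t 7.95 p [ 0.5042 -0.028   0.107 ] yaw -59.0 F [-0.32  0.46 -6.  ] w 0.0442 gf 62.1 j [-0.06  0.34 -0.2   1.03  0.    2.55]
[0.504, -0.0285, 0.086, -59.0] d cm [-0.05  0.04  2.1 ] w [-0.     0.001 -0.   ]
```

A reads about -6 N, roughly 0.6 kg, so it is probably the heavy one. I'll confirm that while lifting it clear.

>>> arm_command(
  increments=[
    {"dx": 0, "dy": 0, "dz": -2, "wx": 0, "wy": 0, "wz": 0, "grip": 3.5},
    {"dx": 0, "dy": 0, "dz": -5, "wx": 0, "wy": 0, "wz": 0, "grip": 3.5},
    {"dx": 0, "dy": 0, "dz": -8, "wx": 0, "wy": 0, "wz": 0, "grip": 3.5},
    {"dx": 0, "dy": 0, "dz": -11, "wx": 0, "wy": 0, "wz": 0, "grip": 3.5},
    {"dx": 0, "dy": 0, "dz": -14, "wx": 0, "wy": 0, "wz": 0, "grip": 3.5},
    {"dx": 0, "dy": 0, "dz": -16, "wx": 0, "wy": 0, "wz": 0, "grip": 3.5},
    {"dx": 0, "dy": 0, "dz": -16, "wx": 0, "wy": 0, "wz": 0, "grip": 3.5},
    {"dx": 0, "dy": 0, "dz": -16, "wx": 0, "wy": 0, "wz": 0, "grip": 3.5},
    {"dx": 0, "dy": 0, "dz": -16, "wx": 0, "wy": 0, "wz": 0, "grip": 3.5},
  ],
)

```text
clock: 8.85
eef_pos: [0.5033, -0.0279, 0.2653]
tool_rot: [0.964, 0.267, -0.002, -0.001]
ft_force: [0.4, -0.0, -6.7]
grip_width: 0.0444
grasp_force: 63.6
```

```bash
python3 go.py .54 .252 .267 -59
```

```text
t 8.85 p [ 0.5033 -0.0279  0.2653] yaw -59.0 F [ 0.4  -0.02 -6.66] w 0.0444 gf 63.6 j [-0.06  0.24  0.09  1.43 -0.    2.55]
[0.54, 0.252, 0.267, -59.0] d cm [ 17.55 -22.11  -0.18] w [-0.002  0.003 -0.   ]
```

>>> arm_command(
  increments=[
    {"dx": 2, "dy": -2.5, "dz": 0, "wx": 0, "wy": 0, "wz": -0.08, "grip": 3.5},
    {"dx": 4, "dy": -5, "dz": 0, "wx": 0, "wy": 0, "wz": -0.16, "grip": 3.5},
    {"dx": 6, "dy": -7.5, "dz": 0, "wx": 0, "wy": 0, "wz": -0.24, "grip": 3.5},
    {"dx": 8, "dy": -10, "dz": 0, "wx": 0, "wy": 0, "wz": -0.32, "grip": 3.5},
    {"dx": 10, "dy": -12.5, "dz": 0, "wx": 0, "wy": 0, "wz": -0.4, "grip": 3.5},
    {"dx": 12, "dy": -15, "dz": 0, "wx": 0, "wy": 0, "wz": -0.48, "grip": 3.5},
    {"dx": 14, "dy": -17.5, "dz": 0, "wx": 0, "wy": 0, "wz": -0.56, "grip": 3.5},
    {"dx": 16, "dy": -20, "dz": 0, "wx": 0, "wy": 0, "wz": -0.6, "grip": 3.5},
    {"dx": 17.5, "dy": -22.1, "dz": 0, "wx": 0, "wy": 0, "wz": -0.6, "grip": 3.5},
    {"dx": 17.5, "dy": -22.1, "dz": 0, "wx": 0, "wy": 0, "wz": -0.6, "grip": 3.5},
  ],
)

```text
clock: 9.85
eef_pos: [0.5399, 0.2553, 0.2643]
tool_rot: [0.84, 0.542, -0.001, -0.001]
ft_force: [-0.4, -2.0, -7.2]
grip_width: 0.0443
grasp_force: 63.8
```

```bash
python3 go.py .54 .252 .165 -25
```

```text
t 9.85 p [0.5399 0.2553 0.2643] yaw -24.4 F [-0.4  -2.03 -7.2 ] w 0.0443 gf 63.8 j [0.44 0.43 0.36 1.5  0.   2.44]
[0.54, 0.252, 0.165, -25.0] d cm [-0.29  0.18  9.93] w [-0.004  0.001  0.011]
```

>>> arm_command(
  increments=[
    {"dx": 0, "dy": 0, "dz": 1.5, "wx": 0, "wy": 0, "wz": 0, "grip": 3.5},
    {"dx": 0, "dy": 0, "dz": 3.5, "wx": 0, "wy": 0, "wz": 0, "grip": 3.5},
    {"dx": 0, "dy": 0, "dz": 5.5, "wx": 0, "wy": 0, "wz": 0, "grip": 3.5},
    {"dx": 0, "dy": 0, "dz": 7.5, "wx": 0, "wy": 0, "wz": 0, "grip": 3.5},
    {"dx": 0, "dy": 0, "dz": 9, "wx": 0, "wy": 0, "wz": 0, "grip": 3.5},
    {"dx": 0, "dy": 0, "dz": 9.8, "wx": 0, "wy": 0, "wz": 0, "grip": 3.5},
    {"dx": 0, "dy": 0, "dz": 9.8, "wx": 0, "wy": 0, "wz": 0, "grip": 3.5},
    {"dx": 0, "dy": 0, "dz": 9.8, "wx": 0, "wy": 0, "wz": 0, "grip": 3.5},
    {"dx": 0, "dy": 0, "dz": 9.8, "wx": 0, "wy": 0, "wz": 0, "grip": 3.5},
  ],
)

```text
clock: 10.75
eef_pos: [0.5414, 0.2518, 0.1703]
tool_rot: [0.842, 0.54, 0.001, 0.0]
ft_force: [-0.5, -0.5, -6.1]
grip_width: 0.0445
grasp_force: 63.8
```

```bash
python3 go.py .54 .252 .144 -25
```

```text
t 10.75 p [0.5414 0.2518 0.1703] yaw -24.6 F [-0.45 -0.49 -6.08] w 0.0445 gf 63.8 j [ 0.44  0.46  0.16  1.27 -0.    2.44]
[0.54, 0.252, 0.144, -25.0] d cm [-0.04 -0.14  2.63] w [ 0.001 -0.001  0.006]
```

>>> arm_command(
  increments=[
    {"dx": 0, "dy": -0.1, "dz": 0.4, "wx": 0, "wy": 0, "wz": 0, "grip": 3.5},
    {"dx": 0, "dy": -0.1, "dz": 0.8, "wx": 0, "wy": 0, "wz": 0, "grip": 3.5},
    {"dx": 0, "dy": -0.1, "dz": 1.1, "wx": 0, "wy": 0, "wz": 0, "grip": 3.5},
    {"dx": 0, "dy": -0.1, "dz": 1.4, "wx": 0, "wy": 0, "wz": 0, "grip": 3.5},
    {"dx": 0, "dy": -0.1, "dz": 1.7, "wx": 0, "wy": 0, "wz": 0, "grip": 3.5},
    {"dx": 0, "dy": -0.1, "dz": 1.9, "wx": 0, "wy": 0, "wz": 0, "grip": 3.5},
    {"dx": 0, "dy": -0.1, "dz": 2.1, "wx": 0, "wy": 0, "wz": 0, "grip": 3.5},
    {"dx": 0, "dy": -0.1, "dz": 2.3, "wx": 0, "wy": 0, "wz": 0, "grip": 3.5},
    {"dx": 0, "dy": -0.1, "dz": 2.3, "wx": 0, "wy": 0, "wz": 0, "grip": 3.5},
    {"dx": 0, "dy": -0.1, "dz": 2.3, "wx": 0, "wy": 0, "wz": 0, "grip": 3.5},
  ],
)

```text
clock: 11.75
eef_pos: [0.5398, 0.2522, 0.1467]
tool_rot: [0.842, 0.54, 0.0, -0.0]
ft_force: [-1.4, -0.6, -0.7]
grip_width: 0.0442
grasp_force: 64.2
```

```bash
python3 go.py .54 .252 .144 -25
```

```text
t 11.75 p [0.5398 0.2522 0.1467] yaw -24.6 F [-1.42 -0.63 -0.67] w 0.0442 gf 64.2 j [0.44 0.48 0.12 1.22 0.   2.44]
[0.54, 0.252, 0.144, -25.0] d cm [-0.01  0.03  0.27] w [ 0.    -0.     0.006]
```

Fz is near zero, so the pan now carries the weight. Time to release.

>>> arm_command(
  increments=[
    {"dx": 0, "dy": 0, "dz": 0.1, "wx": 0, "wy": 0, "wz": 0, "grip": 3.5},
    {"dx": 0, "dy": 0, "dz": 0.1, "wx": 0, "wy": 0, "wz": 0, "grip": 4.7},
    {"dx": 0, "dy": 0, "dz": 0.1, "wx": 0, "wy": 0, "wz": 0, "grip": 5.5},
    {"dx": 0, "dy": 0, "dz": 0.1, "wx": 0, "wy": 0, "wz": 0, "grip": 7},
    {"dx": 0, "dy": 0, "dz": 0.1, "wx": 0, "wy": 0, "wz": 0, "grip": 8.5},
    {"dx": 0, "dy": 0, "dz": 0.1, "wx": 0, "wy": 0, "wz": 0, "grip": 8.5},
    {"dx": 0, "dy": 0, "dz": -2, "wx": 0, "wy": 0, "wz": 0, "grip": 8.5},
    {"dx": 0, "dy": 0, "dz": -6, "wx": 0, "wy": 0, "wz": 0, "grip": 8.5},
    {"dx": 0, "dy": 0, "dz": -10, "wx": 0, "wy": 0, "wz": 0, "grip": 8.5},
    {"dx": 0, "dy": 0, "dz": -13, "wx": 0, "wy": 0, "wz": 0, "grip": 8.5},
  ],
)

```text
clock: 12.75
eef_pos: [0.5404, 0.2522, 0.2792]
tool_rot: [0.842, 0.54, 0.002, 0.0]
ft_force: [1.0, -0.3, -0.6]
grip_width: 0.0847
grasp_force: 0.0
```

>>> arm_command(
  increments=[
    {"dx": 0, "dy": 0, "dz": 0, "wx": 0, "wy": 0, "wz": 0, "grip": 8.5},
    {"dx": 0, "dy": 0, "dz": 0, "wx": 0, "wy": 0, "wz": 0, "grip": 8.5},
    {"dx": 0, "dy": 0, "dz": 0, "wx": 0, "wy": 0, "wz": 0, "grip": 8.5},
  ],
)

```text
clock: 13.05
eef_pos: [0.5393, 0.2517, 0.2748]
tool_rot: [0.842, 0.54, -0.001, -0.0]
ft_force: [-0.6, -0.2, -0.2]
grip_width: 0.0851
grasp_force: 0.0
```

```bash
python3 - <<'E'
from workcell import viewer
from h import *
p,d=viewer.camera("wrist");c=viewer.get_calibration("wrist");W=cloud(c,d)
for z0,z1,R in((.16,.185,.05),(.05,.064,.075)):
    q=W[(d>0)&(W[...,2]>z0)&(W[...,2]<z1)&(np.hypot(W[...,0]-.54,W[...,1]-.252)<R)]
    print(len(q),np.median(q,0).round(4) if len(q) else 0,cv2.minEnclosingCircle(q[:,:2].astype(np.float32)) if len(q) else 0)
p,d=viewer.camera("scene");cv2.imwrite("pics/s3.png",p[:,:,::-1])
E
python3 go.py .54 .252 .28 -25
```

```text
1856 [0.5388 0.2519 0.169 ] ((0.5380868911743164, 0.2505074143409729), 0.02301064133644104)
3382 [0.5596 0.2768 0.055 ] ((0.5398740172386169, 0.252264142036438), 0.05999596044421196)
t 13.15 p [0.5391 0.2516 0.2744] yaw -24.6 F [-0.46  0.48  0.92] w 0.0854 gf 0.0 j [ 0.44  0.43  0.38  1.53 -0.    2.44]
[0.54, 0.252, 0.28, -25.0] d cm [ 0.07  0.07 -0.56] w [-0.002  0.003  0.006]
```

View pics/s3.png

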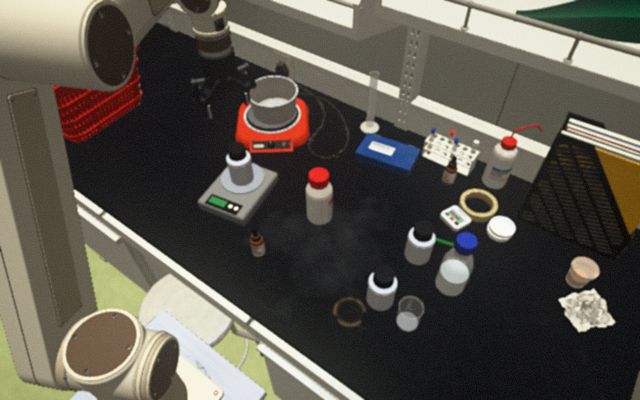

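The scene view shows the canister upright on the pan at (240,165), the dropper upright on the worktop at (257,243), and everything else undisturbed. The pan sits at z = 0.055, so it has sunk about 11 mm, which confirms the heavy canister; it is 2 mm off the pan's centre.

```bash
python3 -c "
from workcell import job
print(job.job_done())"
```

```text
the job is handed in; nothing more can be done
None
```

The job is handed in: the canister with the check weight (about 0.65 kg) stands on the pan about 2 mm off centre, with the pan sunk about 11 mm. The dropper bottle stands upright on the worktop, and the other two canisters and the bystanders were never touched. I lifted only the one canister, because its weight and the pan's travel already identified it.

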